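# Set a glass model in the bonding press

### The job

Bond the glass model in the press: press the red nozzle cap of the activator bottle all the way down and let it come up again, then flip the yellow safety catch all the way over to its open side, away from the lever, and only then pull the lever by its red grip all the way to its stop. Finish while still holding the lever there with the gripper (it springs back if let go), with the catch left open, and do not shift the models, tumbler, jar or brush lying about.

Things in the scene. Friction and masses are not known exactly. Their poses are not given: they have to be found in the camera images.
- press: blue and grey bonding press, fixed. Origin on the table top below the lever shaft; x points away from the operator, y to the left, z up. Grey base plate 240 (x) x 360 (y) x 15 mm, from y = -210 to +150 mm. Blue lever housing at x -90 to +60 mm, y -39 to +25 mm, 75 mm tall
- press_head (a point): top centre of the press's blue pressing head: it stands 150 mm tall at x +28 to +118 mm, y -180 to -110 mm in the press's frame, a fixed glass model under its ram; the ram is geared to the lever and goes down as the lever is pulled
- nozzle_top (a point): centre of the top of the red nozzle cap, a disc 30 mm across and 18 mm tall with a small spout, on a white bottle with an orange band that is fixed in a stand right of the press; the top stands 175 mm above the table when up
- nozzle (a joint): how far the nozzle cap is pressed down, m: 0 up, 0.007 fully down; a spring pushes it back up. About 1.5 N starts it and 6.5 N holds it fully down
- catch_tip (a point): free end of the yellow safety catch, a paddle 22 mm wide (press x) and 12 mm thick that stands up 75 mm from its hinge. A steel tooth, 55 mm from the hinge, sticks out 66 mm towards press +x and blocks the lever's shaft while the catch is closed
- catch_hinge (a point): the catch's hinge axis, in the paddle's middle; at (-60, -32, 79) mm in the press's frame; the axis runs along the press's x
- catch (a joint): angle of the catch, rad. 0: closed, leaning 0.60 rad from upright to the left (press +y) into the lever's way; grows as it is flipped to the right (press -y); stop at 1.35 (fully open, leaning 0.75 rad to the right). Stiff hinge, stays where it is left; 1 to 3 N sideways near its free end moves it
- lever_grip (a point): centre of the red hand grip of the lever: a round bar 20 mm in diameter and 100 mm long, lying along the press's y axis, free on all sides. At rest it is about 180 mm above the table; the lever's steel shaft (12 mm thick) stands 75 mm to the right of this point; the space below the grip is free for 100 mm
- lever_pivot (a point): point on the lever's hinge axis right across from the grip's centre: at (0, 75, 50) mm in the press's frame; the axis runs along the press's y; the grip's centre moves on a circle of radius 135 mm about it
- lever (a joint): angle of the lever, rad. 0: at rest, leaning 0.30 rad from upright away from the operator (press +x); grows as it is pulled towards the operator (press -x); stop at 0.75 (fully pulled, leaning 0.45 rad to press -x). A spring takes it back: 4 N at the grip at rest, 12 N at the stop. A closed catch stops it after about 0.1 rad
- model_a: loose stepped model of green glass blocks, 50 x 42 x 40 mm, on the press's base plate, front right; origin at the centre of its underside
- model_b: loose stepped model of pale green glass blocks, 50 x 42 x 40 mm, on the base plate's rear left corner; origin at the centre of its underside
- model_c: loose stepped green glass model, 50 x 42 x 40 mm, on the table to the left; origin at the centre of its underside
- model_d: loose stepped green glass model, 50 x 42 x 40 mm, on the table to the right; origin at the centre of its underside
- tumbler: loose white plastic tumbler, 80 mm across, 130 mm tall, on the left; origin at the centre of its underside
- jar: loose glass jar with a steel lid, 60 mm across, 100 mm tall, on the left; origin at the centre of its underside
- brush: loose brush about 180 mm long, lying on the table to the right; origin at the middle of its underside

How it is judged:
On the way, in this order (a step that is already met when the one before it is completed fails the run):
1. the nozzle cap is pressed down (at least 4.5 of its 7 mm) (value of joint nozzle above 0.0045 m), for 0.05 s.
2. the nozzle cap is let up again (value of joint nozzle below 0.0015 m), for 0.1 s.
3. the safety catch is flipped over to its open side (past 1.0 rad) (value of joint catch above 1 rad), for 0.2 s.
4. the lever is pulled to its stop by the gripper (past 0.6 rad) and held (value of joint lever above 0.6 rad and contact force between the fingers and lever above 3 N), for 0.5 s.
At the end, for the whole second after the job is handed in: The lever is held past 0.6 rad (its stop is at 0.75) by the gripper's fingers, which press on it with more than 3 N; the catch is past 1.0 rad (stop 1.35); the nozzle cap is up (less than 1.5 mm down) (all of step 4 and value of joint catch above 1 rad and value of joint nozzle below 0.0015 m); the arm keeps its last pose, push and grip.
It fails at once if the lever is forced (past 0.25 rad) while the safety catch is not open (value of joint lever above 0.25 rad and value of joint catch below 0.8 rad).
It fails at once if a bystander (glass model, tumbler, jar or brush) is shifted by more than 30 mm (distance of any of model_a, model_b, model_c, model_d, tumbler, jar, brush from where it was at the start of the episode above 0.03 m).
It also fails if it takes over 53 s, if anything falls off the work surface, if the arm or the gripper's body presses on something with over 40 N, if the wrist force passes 120 N, or if a joint passes its speed limit or range.

### The arm

A 7-joint arm with a two-finger parallel gripper is mounted at the origin on the work surface. World frame = base frame: x ahead of the robot, y to its left, z up, the work surface at z = 0. Lengths are in m, angles in rad, forces in N, time in s.
With the tool pointing down it reaches from about 0.425 to 0.925 m from the base axis. Payload 6.8 kg.
Tool frame: the origin (TCP) lies at the very end of the fingers, on their centre line; the grasp point (between the pads) lies 19 mm behind it (r.grip_point_offset is the distance from the TCP to the grasp point, in m); z points along the fingers, y is the line along which they close (so a half turn about z gives the same grasp; the last joint's range is limited). The gripper opens to 85 mm and grips with 20 to 120 N. Pads are 22 mm wide; open, the fingers measure 114 mm over their backs; the gripper's body (76 mm by 85 mm) begins 54 mm behind the grasp point. The pads swing forward as they close: fully open they stand 13 mm farther back than shut.
Start: joints at [1.129, 0.477, 0.022, 1.555, -0.011, 1.109, -0.083], TCP at [0.221, -0.638, 0.231] pointing down, gripper open.
Joint ranges: [-2.96, 2.96], [-0.34, 2.1], [-1.41, 1.46], [0.24, 2.44], [-1.37, 4.51], [0.17, 1.92], [-2.96, 2.96]. Speed limits (rad/s): [2.39, 2.39, 3.14, 3.14, 3.14, 3.14, 3.14].

### API

Orientations are given as a rotation vector (axis times angle).
In Python, from bench import status, eyes, r gives the robot as it stands.
- The arm moves only by the shell command python3 -m crank 'ROWS' [OPENING] [FORCE]. ROWS is JSON, a list of rows, each a list of 6 numbers: the shift along the tool's x, y, z normalised to -1 to 1, where 1 is 0.02 m, then the turn, a rotation vector about the tool's x, y, z normalised to -1 to 1, where 1 is 45 degrees. A call has 1 to 12 rows; each row shifts and turns the commanded pose from where the row before left it, along the tool's axes as they then stand; what a row does not reach is not made up. A row lasts 1/10 s, in which the tool goes at most 50 mm and 8.59 degrees, less where a joint would pass 70% of its speed; a pose out of reach is approached as far as the arm can. A call with a number of a shift or a turn outside -1 to 1 is refused whole. A call with a gripper value outside its range is refused whole. OPENING is the opening, from 0 (shut) to 1 (fully open), set as the call begins (- or left out, the last holds). The fingers move at their own pace and stop on an object; FORCE is the grip in N (left out, the last holds). Time passes only in rows, so rows that do not move let the fingers close. It gives the time, the measured TCP pose, the force, the opening and the grip force at its end, in the units of the state.
- status.get_obs(): the state, without advancing time (a new reading comes with each control period).
- eyes.grab_frame(name): name is "side" or "top" or "wrist"; returns a dict with "image" (420x560x3 uint8, red, green, blue), "depth" (420x560 float32, m along the optical axis (not along the pixel's ray), 0 where there is no reading), "fovy" (degrees; the focal length in pixels is half the picture's height over the tangent of half this angle, whatever the lens; pixels are square), "cx", "cy" (the principal point, pixels), "k1" (the pictures are not rectified: a ray, as slopes to the right and down, at radius r is drawn at 1 + k1 r^2 times it, then the intrinsics apply), "world_to_cam" (4x4, takes a point from world to camera coordinates). Camera axes: x right, y up, looking along -z (the intrinsics and any distortion apply to the point x, -y, -z); pixel columns grow to the right and rows downward; lengths in m; the calibration is good to about 2 mm. A picture is of the moment at which its call begins.
- r.hand_in(): hands the job in; it is judged then, once.
The state is a dict: "clock": time; "joints": joint angles; "qvel": joint speeds; "tau": joint torques, N m; "tcp_pos": TCP position; "orientation": TCP orientation; "contact_force": force on the tool from outside, world axes, zero at the start; "moment": the same for the moment, N m; "grip_width": finger opening in m; "gripper_force": force on a finger pad.
Only numpy, scipy, OpenCV 4.12 (cv2) and the standard library are available. Lean on these libraries where they do the work, as an engineer would, in place of code of your own. Each camera call takes 0.05 s, during which the arm holds its last target. There are 200 camera calls.

## Working session

There is one attempt and no reset: what is moved stays moved. The work goes in short steps, Python scripts to look and compute and a shell command to move; the robot and the scene stay as the last step left them, time stands still between calls to the robot, and variables do not carry over. Pictures are saved under pics/ and viewed, at most 10 in all, crops included, and the job is handed in when it is done.

```bash
mkdir -p pics; ls; cat > h.py <<'E'
import numpy as np, cv2
from bench import status, eyes, r
from scipy.spatial.transform import Rotation as R
def grab(n):
    f=eyes.grab_frame(n); np.savez('pics/'+n+'.npz',**f); return f
def load(n): return np.load('pics/'+n+'.npz')
def cloud(f):
    h,w=f['depth'].shape; fl=h/2/np.tan(np.radians(float(f['fovy']))/2)
    u,v=np.meshgrid(np.arange(w),np.arange(h))
    K=np.array([[fl,0,float(f['cx'])],[0,fl,float(f['cy'])],[0,0,1.]])
    p=np.stack([u,v],-1).reshape(-1,1,2).astype(float)
    s=cv2.undistortPoints(p,K,np.array([float(f['k1']),0,0,0.])).reshape(h,w,2)
    d=f['depth']; c=np.stack([s[...,0]*d,-s[...,1]*d,-d],-1)
    M=np.linalg.inv(f['world_to_cam']); return c@M[:3,:3].T+M[:3,3]
E
python3 - <<'E'
from h import *
for n in ('top','side'):
    f=grab(n); cv2.imwrite(f'pics/{n}0.png',f['image'][...,::-1]); print(n,f['fovy'],f['k1'],np.linalg.inv(f['world_to_cam']).round(2).tolist())
print(status.get_obs())
E
```

```text
pics
top 51.3658406494057 -0.07337260496122669 [[0.02, 0.98, -0.18, 0.31], [-1.0, 0.02, -0.02, -0.03], [-0.01, 0.18, 0.98, 1.31], [0.0, 0.0, 0.0, 1.0]]
side 45.089469176461705 -0.06358922082724262 [[-0.81, 0.36, -0.46, -0.2], [-0.59, -0.52, 0.62, 0.98], [-0.01, 0.77, 0.63, 1.14], [0.0, 0.0, 0.0, 1.0]]
{'clock': 0.1, 'joints': array([ 1.12892114,  0.47770847,  0.02232435,  1.55633282, -0.01147718,
        1.10929737, -0.0831097 ]), 'qvel': array([-0.00037645, -0.00275431,  0.00048351, -0.00369024,  0.00172494,
        0.00080553, -0.00057614]), 'tau': array([ 4.31162131e-03, -5.97762251e+01,  1.61355950e+00, -2.81956530e+01,
        1.27906716e-02,  5.02410752e-03,  4.70422617e-05]), 'tcp_pos': array([ 0.22096176, -0.63725564,  0.23043694]), 'orientation': array([-3.09638823e+00, -5.21659103e-01,  6.20394326e-04]), 'contact_force': array([0.75837567, 0.87988452, 0.10645107]), 'moment': array([ 0.04090594, -0.041369  , -0.02211875]), 'gripper_force': 0.0, 'grip_width': 0.08514154690289356}
```

View pics/top0.png

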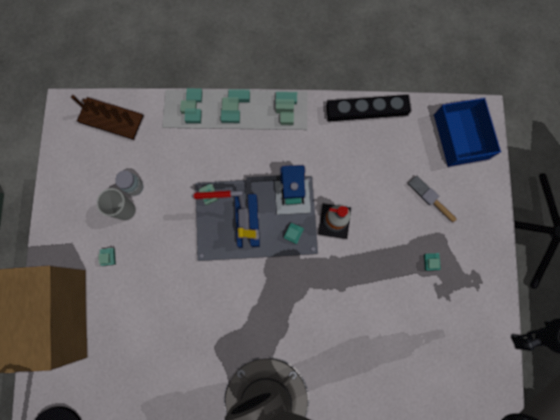

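View pics/side0.png

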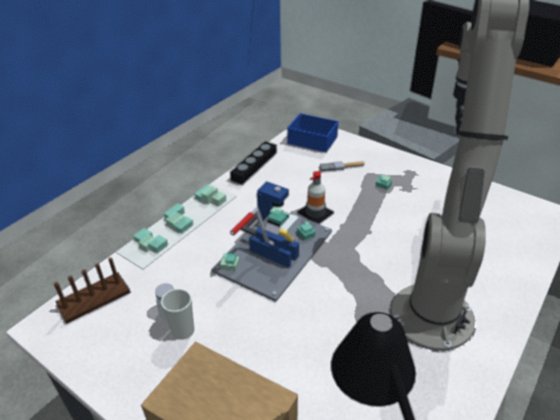

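The top view shows the plate centred near (256,217), the red grip at (212,195), the yellow catch at (248,233), the head at (292,180) and the red nozzle at (341,211). The side view agrees: grip (243,223), nozzle (317,175), catch (286,236).

```bash
python3 - <<'E'
from h import *
for n,bx in (('top',(185,360,160,270)),('side',(200,345,160,300))):
    f=load(n); P=cloud(f); hsv=cv2.cvtColor(f['image'],cv2.COLOR_RGB2HSV).astype(int); H,S,V=hsv[...,0],hsv[...,1],hsv[...,2]
    box=np.zeros(H.shape,bool); box[bx[2]:bx[3],bx[0]:bx[1]]=1
    box&=f['depth']>0
    m={'red':((H<6)|(H>174))&(S>170)&(V>80),'yel':(abs(H-25)<7)&(S>150)&(V>90),'blue':(abs(H-112)<14)&(S>110),'org':(abs(H-11)<4)&(S>120)}
    for k,a in m.items():
        c,l,st,ce=cv2.connectedComponentsWithStats((a&box).astype(np.uint8))
        for i in range(1,c):
            if st[i,4]>12:
                q=P[l==i]; 
                print(n,k,st[i].tolist(),'mean',q.mean(0).round(4),'p5',np.percentile(q,5,axis=0).round(3),'p95',np.percentile(q,95,axis=0).round(3))
    # plate
    g=box&(abs(P[...,2]-.015)<.006)&(S<90)&(V<140)
    c,l,st,ce=cv2.connectedComponentsWithStats(cv2.morphologyEx(g.astype(np.uint8),cv2.MORPH_CLOSE,np.ones((5,5))))
    i=1+st[1:,4].argmax(); q=P[(l==i)&(abs(P[...,2]-.015)<.006)]
    (cx,cy),(w,h),a=cv2.minAreaRect(q[:,:2].astype(np.float32)); print(n,'plate',cx,cy,w,h,a,q[:,2].mean())
    # grip axis & head top
    q=P[m['blue']&box&(abs(P[...,2]-.15)<.008)]
    if len(q)>5: print(n,'headtop',len(q),cv2.minAreaRect(q[:,:2].astype(np.float32)))
    q=P[m['red']&box&(P[...,1]>-.1)]; q=q-q.mean(0); print('grip dir',np.linalg.svd(q,full_matrices=False)[2][0])
E
```

```text
top red [194, 191, 36, 8, 188] mean [0.5571 0.1494 0.1871] p5 [0.55  0.107 0.183] p95 [0.565 0.191 0.191]
top red [330, 207, 18, 10, 99] mean [ 0.5225 -0.1895  0.1725] p5 [ 0.511 -0.204  0.167] p95 [ 0.532 -0.168  0.178]
top yel [238, 228, 18, 10, 139] mean [0.4654 0.0604 0.1225] p5 [0.455 0.041 0.093] p95 [0.476 0.079 0.146]
top blue [280, 166, 25, 33, 658] mean [ 0.6076 -0.0628  0.1475] p5 [ 0.566 -0.091  0.141] p95 [ 0.646 -0.034  0.153]
top blue [248, 194, 11, 35, 310] mean [0.5365 0.0476 0.0722] p5 [0.491 0.035 0.066] p95 [0.582 0.06  0.078]
top blue [235, 197, 5, 31, 105] mean [0.5385 0.0943 0.0737] p5 [0.495 0.088 0.07 ] p95 [0.573 0.1   0.077]
top blue [236, 232, 7, 16, 55] mean [0.4471 0.085  0.0696] p5 [0.434 0.079 0.047] p95 [0.466 0.093 0.078]
top blue [250, 239, 10, 8, 65] mean [0.445  0.0405 0.0703] p5 [0.437 0.03  0.043] p95 [0.454 0.053 0.078]
top org [326, 214, 17, 15, 52] mean [ 0.5022 -0.1773  0.0814] p5 [ 0.49  -0.201  0.063] p95 [ 0.524 -0.163  0.097]
top plate 0.5302996635437012 -0.006038844585418701 0.24068990349769592 0.4619079828262329 4.4985127449035645 0.01
[... 461 characters left out ...]
.13  ] p5 [0.451 0.057 0.103] p95 [0.466 0.084 0.144]
side blue [258, 183, 30, 36, 592] mean [ 0.6091 -0.0482  0.121 ] p5 [ 0.563 -0.08   0.046] p95 [ 0.639 -0.026  0.151]
side blue [250, 227, 49, 40, 1041] mean [0.4968 0.0809 0.0566] p5 [0.436 0.046 0.025] p95 [0.57  0.104 0.076]
side org [308, 196, 16, 10, 121] mean [ 0.5056 -0.1704  0.0758] p5 [ 0.49  -0.191  0.06 ] p95 [ 0.527 -0.158  0.092]
side plate 0.5280565619468689 0.002949818968772888 0.24111440777778625 0.45179736614227295 5.2559003829956055 0.013499137195352246
side headtop 261 ((0.604228675365448, -0.05832590162754059), (0.089804507791996, 0.062100689858198166), 0.7340988516807556)
grip dir [-0.07405712  0.99672445  0.0324949 ]
```

```bash
cat >> h.py <<'E'
YAW=np.radians(4.9); O=np.array([.5216,.0719,0.])
RP=R.from_euler('z',YAW)
def press(p): return O+RP.apply(np.array(p)/1000.)   # press mm -> world m
def togo(p,yaw=YAW):   # world target; tool down, tool x at yaw; prints shift in units of 20 mm along current tool axes
    o=status.get_obs(); Rt=R.from_rotvec(o['orientation'])
    tgt=R.from_euler('z',yaw)*R.from_euler('x',np.pi)
    turn=np.degrees((Rt.inv()*tgt).as_rotvec())/45
    d=np.array(p)-o['tcp_pos']
    print('t',round(o['clock'],2),'tcp',o['tcp_pos'].round(4),'F',o['contact_force'].round(1),'w',round(o['grip_width'],4),'gf',round(o['gripper_force'],1))
    print(' shift now',(Rt.inv().apply(d)/.02).round(2),'after turn',(tgt.inv().apply(d)/.02).round(2),'turn',turn.round(3))
E
python3 - <<'E'
from h import *
for n,bx in (('top',(320,360,200,225)),('side',(305,330,165,190))):
    f=load(n);P=cloud(f);hsv=cv2.cvtColor(f['image'],cv2.COLOR_RGB2HSV).astype(int);H,S=hsv[...,0],hsv[...,1]
    m=((H<8)|(H>172))&(S>130)&(P[...,2]>.160)&(P[...,2]<.19); b=np.zeros_like(m); b[bx[2]:bx[3],bx[0]:bx[1]]=1; m&=b
    print(n); 
    for r_ in range(bx[2],bx[3]):
        row=P[r_][m[r_]]
        if len(row): print(r_,np.where(m[r_])[0][[0,-1]],'x',row[:,0].mean().round(3),'y',row[:,1].min().round(3),row[:,1].max().round(3),'z',row[:,2].mean().round(3))
togo([.521,-.188,.22])
E
```

```text
top
206 [341 342] x 0.535 y -0.194 -0.191 z 0.174
207 [339 345] x 0.532 y -0.201 -0.186 z 0.176
208 [330 346] x 0.53 y -0.204 -0.163 z 0.173
209 [330 347] x 0.527 y -0.207 -0.163 z 0.172
210 [329 347] x 0.524 y -0.207 -0.161 z 0.173
211 [332 347] x 0.522 y -0.207 -0.168 z 0.173
212 [335 347] x 0.519 y -0.207 -0.176 z 0.172
213 [337 346] x 0.516 y -0.204 -0.181 z 0.174
214 [338 345] x 0.514 y -0.202 -0.184 z 0.173
215 [339 344] x 0.511 y -0.199 -0.186 z 0.175
216 [340 343] x 0.508 y -0.197 -0.189 z 0.174
side
172 [314 319] x 0.523 y -0.202 -0.19 z 0.173
173 [314 319] x 0.521 y -0.198 -0.185 z 0.173
174 [314 319] x 0.518 y -0.192 -0.184 z 0.173
175 [314 319] x 0.515 y -0.191 -0.178 z 0.172
176 [314 319] x 0.514 y -0.185 -0.178 z 0.169
177 [313 319] x 0.514 y -0.189 -0.172 z 0.167
178 [312 317] x 0.518 y -0.18 -0.169 z 0.164
t 0.1 tcp [ 0.221  -0.6373  0.2304] F [0.8 0.9 0.1] w 0.0851 gf 0.0
 shift now [ 21.53 -16.31   0.55] after turn [ 16.87 -21.1    0.52] turn [-0.002  0.     0.316]
```

```bash
python3 -m crank '[[0,0,0,0,0,0.158],[0,0,0,0,0,0.158],[0.7,-0.87,0,0,0,0],[0.7,-0.87,0,0,0,0],[0.7,-0.87,0,0,0,0],[0.7,-0.87,0,0,0,0],[0.7,-0.87,0,0,0,0],[0.7,-0.87,0,0,0,0],[0.7,-0.87,0,0,0,0],[0.7,-0.87,0,0,0,0],[0.7,-0.87,0,0,0,0],[0.7,-0.87,0,0,0,0]]' 0 40
python3 -m crank '[[0.7,-0.87,0,0,0,0],[0.7,-0.87,0,0,0,0],[0.7,-0.87,0,0,0,0],[0.7,-0.87,0,0,0,0],[0.7,-0.87,0,0,0,0],[0.7,-0.87,0,0,0,0],[0.7,-0.87,0,0,0,0],[0.7,-0.87,0,0,0,0],[0.7,-0.87,0,0,0,0],[0.7,-0.87,0,0,0,0]]'
python3 -m crank '[[0.7,-0.87,0,0,0,0],[0.7,-0.87,0,0,0,0],[0.7,-0.87,0,0,0,0],[0.7,-0.87,0,0,0,0],[0,0,0,0,0,0],[0,0,0,0,0,0]]'
python3 -c "
from h import *
togo([.5215,-.1925,.19])
f=grab('wrist'); cv2.imwrite('pics/w1.png',f['image'][...,::-1])"
```

```text
clock: 1.3
tcp_pos: [0.346, -0.4514, 0.2309]
orientation: [-3.138, -0.134, 0.001]
contact_force: [0.6, 0.3, -0.7]
grip_width: -0.0
gripper_force: 0.0
clock: 2.3
tcp_pos: [0.4705, -0.2662, 0.2309]
orientation: [-3.138, -0.134, 0.001]
contact_force: [0.6, 1.0, -0.3]
grip_width: -0.0001
gripper_force: 0.0
clock: 2.9
tcp_pos: [0.5199, -0.1929, 0.2309]
orientation: [-3.139, -0.136, 0.001]
contact_force: [-0.2, -1.2, -0.4]
grip_width: 0.0002
gripper_force: 0.0
t 2.9 tcp [ 0.5199 -0.1929  0.2309] F [-0.2 -1.2 -0.4] w 0.0002 gf 0.0
 shift now [ 0.08 -0.01  2.05] after turn [ 0.08 -0.01  2.05] turn [-0.     0.001  0.001]
```

View pics/w1.png

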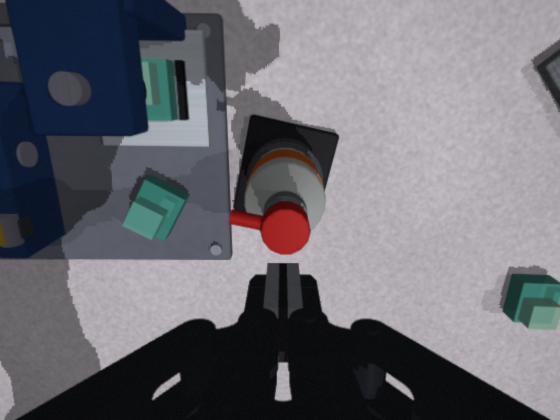

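The red cap is at (285,228), directly ahead of the closed finger tips (285,265). I'll confirm it from the wrist depth, then press.

```bash
python3 -c "
from h import *
f=load('wrist');P=cloud(f);hsv=cv2.cvtColor(f['image'],cv2.COLOR_RGB2HSV);H,S=hsv[...,0],hsv[...,1]
m=((H<6)|(H>174))&(S>150)&(abs(P[...,2]-.175)<.006); m[:,:262]=0
print(cv2.minEnclosingCircle(P[m][:,:2].astype(np.float32)),P[m].mean(0),P[m][:,2].max())
"
python3 -m crank '[[0.05,0,0.9,0,0,0],[0,0,0.9,0,0,0],[0,0,0.5,0,0,0],[0,0,0.3,0,0,0],[0,0,0.2,0,0,0],[0,0,0.2,0,0,0],[0,0,0,0,0,0],[0,0,0,0,0,0]]'
```

```text
((0.5231627821922302, -0.1934434473514557), 0.01484282873570919) [ 0.52437765 -0.19370043  0.1751284 ] 0.1774910791478993
clock: 3.75
tcp_pos: [0.5212, -0.1934, 0.1719]
orientation: [3.138, 0.134, 0.0]
contact_force: [-2.9, -0.7, 4.7]
grip_width: -0.0001
gripper_force: 1.7
```

```bash
python3 -m crank '[[0,0,0.1,0,0,0],[0,0,0.1,0,0,0],[0,0,0.1,0,0,0],[0,0,0,0,0,0],[0,0,0,0,0,0]]'
```

```text
clock: 4.25
tcp_pos: [0.5215, -0.1934, 0.1678]
orientation: [3.138, 0.133, 0.002]
contact_force: [-9.4, -0.4, 22.0]
grip_width: 0.0003
gripper_force: 11.0
```

Fully down with 22 N. Lifting off and moving over to the catch's left side.

```bash
python3 -m crank '[[0,0,-0.5,0,0,0],[0,0,-0.7,0,0,0],[0,0,-0.8,0,0,0],[0,0,-1,0,0,0],[0,0,-1,0,0,0],[-0.2,-0.9,0,0,0,0],[-0.2,-0.9,0,0,0,0],[-0.2,-0.9,0,0,0,0],[-0.2,-0.9,0,0,0,0],[-0.2,-0.9,0,0,0,0]]'
python3 -m crank '[[-0.2,-0.9,0,0,0,0],[-0.2,-0.9,0,0,0,0],[-0.2,-0.9,0,0,0,0],[0,0,0,0,0,0],[0,0,0,0,0,0]]'
python3 -c "
from h import *
togo(press([-60,75,200]))
f=grab('wrist'); cv2.imwrite('pics/w2.png',f['image'][...,::-1])"
```

```text
clock: 5.25
tcp_pos: [0.4927, -0.1026, 0.2445]
orientation: [-3.138, -0.137, 0.001]
contact_force: [0.9, -0.4, 0.0]
grip_width: 0.0004
gripper_force: 0.0
clock: 5.75
tcp_pos: [0.4766, -0.0514, 0.2449]
orientation: [3.139, 0.137, -0.001]
contact_force: [0.0, -0.3, -0.2]
grip_width: 0.0002
gripper_force: 0.0
t 5.75 tcp [ 0.4766 -0.0514  0.2449] F [ 0.  -0.3 -0.2] w 0.0002 gf 0.0
 shift now [-0.21 -9.7   2.24] after turn [-0.23 -9.7   2.24] turn [-0.     0.001  0.002]
```

View pics/w2.png

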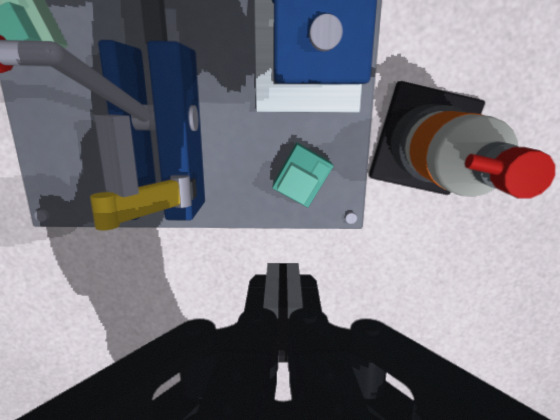

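The catch tip is at (107,205), its hinge at (181,190), and the steel tooth reaches up-image from (115,190). Checking them in the press frame.

```bash
python3 -c "
from h import *
f=load('wrist');P=cloud(f);hsv=cv2.cvtColor(f['image'],cv2.COLOR_RGB2HSV);H,S=hsv[...,0],hsv[...,1]
m=(abs(H.astype(int)-25)<7)&(S>150)&(f['depth']>0); Q=(P-O)@RP.as_matrix()*1000
q=Q[m]; print(np.percentile(q,[2,50,98],axis=0).round(0)); t=q[q[:,1]>np.percentile(q[:,1],90)]; print('tip',t.mean(0).round(1),t.min(0).round(0),t.max(0).round(0))
b=(abs(H.astype(int)-112)<14)&(S>110)&(abs(Q[...,2]-75)<4)&(np.arange(560)[None]<230)
q=Q[b]; print('housing',np.percentile(q,[1,99],axis=0).round(0))
b=(abs(H.astype(int)-112)<14)&(S>110)&(abs(Q[...,2]-150)<4)
q=Q[b]; print('head',np.percentile(q,[1,99],axis=0).round(0))
"
```

```text
[[-66. -29.  90.]
 [-55.  -5. 126.]
 [-44.  14. 146.]]
tip [-53.7  12.  143.6] [-68.   9. 132.] [-44.  17. 147.]
housing [[-83. -37.  72.]
 [ 62.  25.  77.]]
head [[  31. -172.  148.]
 [  75. -114.  152.]]
```

Tip is at press (-54, 12, 144), as predicted (-60, 10, 141). Going down at y = +42 and sweeping right.

```bash
python3 -m crank '[[-0.02,-1,0,0,0,0],[-0.02,-1,0,0,0,0],[-0.02,-1,0,0,0,0],[-0.02,-1,0,0,0,0],[0,-1,0,0,0,0],[0,-1,0,0,0,0],[0,-1,0,0,0,0],[0,-1,0,0,0,0],[0,0,0,0,0,0],[0,0,1,0,0,0],[0,0,1,0,0,0],[0,0,1,0,0,0]]'
python3 -m crank '[[0,0,1,0,0,0],[0,0,0.8,0,0,0],[0,0,0.7,0,0,0],[0,0,0.6,0,0,0],[0,0,0,0,0,0]]'
python3 -m crank '[[0,0.3,0,0,0,0],[0,0.4,0,0,0,0],[0,0.4,0,0,0,0],[0,0.4,0,0,0,0],[0,0.4,0,0,0,0],[0,0.4,0,0,0,0],[0,0.4,0,0,0,0],[0,0.4,0,0,0,0]]'
python3 -c "
from h import *
togo(press([-57,-52,122]))"
```

```text
clock: 7.0
tcp_pos: [0.4623, 0.1054, 0.1845]
orientation: [3.138, 0.131, 0.001]
contact_force: [-0.2, -0.2, -0.1]
grip_width: -0.0
gripper_force: 0.0
clock: 7.5
tcp_pos: [0.461, 0.1057, 0.1218]
orientation: [3.138, 0.132, -0.005]
contact_force: [-0.1, 0.2, -0.1]
grip_width: -0.0004
gripper_force: 0.0
clock: 8.3
tcp_pos: [0.467, 0.0445, 0.1232]
orientation: [3.139, 0.134, -0.0]
contact_force: [0.8, 0.6, -0.7]
grip_width: 0.0002
gripper_force: 0.4
t 8.3 tcp [0.467  0.0445 0.1232] F [ 0.8  0.6 -0.7] w 0.0002 gf 0.4
 shift now [-0.01  1.47  0.06] after turn [-0.01  1.47  0.06] turn [ 0.  0. -0.]
```

```bash
python3 -m crank '[[0,0.3,0,0,0,0],[0,0.3,0,0,0,0],[0,0.3,0,0,0,0],[0,0.3,0,0,0,0],[0,0.2,0,0,0,0],[0,0.15,0,0,0,0],[0,0,0,0,0,0],[0,0,0,0,0,0]]'
python3 -c "
from h import *
togo(press([-57,-52,122]))
f=grab('side'); cv2.imwrite('pics/s2.png',cv2.resize(f['image'][150:320,180:400,::-1],None,fx=3,fy=3))"
```

```text
clock: 9.1
tcp_pos: [0.4696, 0.0152, 0.1232]
orientation: [-3.138, -0.136, 0.0]
contact_force: [-0.7, 4.9, -2.0]
grip_width: 0.0004
gripper_force: 2.1
t 9.1 tcp [0.4696 0.0152 0.1232] F [-0.7  4.9 -2. ] w 0.0004 gf 2.1
 shift now [-0.02 -0.    0.06] after turn [-0.02 -0.    0.06] turn [-0.001  0.     0.001]
```

View pics/s2.png

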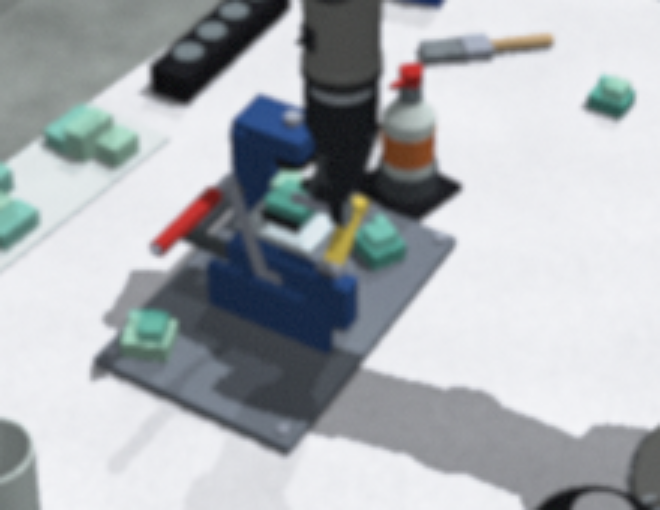

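The catch (hinge (335,262), tip (360,205)) now leans to the right. I'll push a little further until the force shows the stop.

```bash
python3 -m crank '[[0,0.2,0,0,0,0],[0,0.2,0,0,0,0],[0,0.1,0,0,0,0],[0,0,0,0,0,0]]'
python3 -m crank '[[0,0.2,0,0,0,0],[0,0.1,0,0,0,0],[0,0,0,0,0,0]]'
```

```text
clock: 9.55
tcp_pos: [0.4699, 0.0122, 0.123]
orientation: [-3.13, -0.144, 0.0]
contact_force: [-2.7, 25.1, -5.0]
grip_width: -0.0004
gripper_force: 12.2
clock: 9.85
tcp_pos: [0.4687, 0.0081, 0.1237]
orientation: [-3.129, -0.146, 0.006]
contact_force: [-12.4, 29.5, 10.7]
grip_width: -0.0
gripper_force: 18.6
```

At the stop. Backing off left, up, then looking at lever from above.

```bash
python3 -m crank '[[0,-0.7,0,0,0,0],[0,-0.8,0,0,0,0],[0,0,-1,0,0,0],[0,0,-1,0,0,0],[0,0,-1,0,0,0],[0,0,-1,0,0,0],[0,0,-1,0,0,0],[0,0,-1,0,0,0],[0,0,-1,0,0,0],[-0.5,-0.5,-0.3,0,0,0],[-0.5,-0.5,0,0,0,0],[0,0,0,0,0,0]]' 1
python3 -c "
from h import *
print(status.get_obs()['joints'].round(2))
togo(press([40,75,250]),YAW+np.pi/2)
f=grab('wrist'); P=cloud(f); Q=(P-O)@RP.as_matrix()*1000
hsv=cv2.cvtColor(f['image'],cv2.COLOR_RGB2HSV).astype(int);H,S=hsv[...,0],hsv[...,1]
for k,m in (('yel',(abs(H-25)<7)&(S>150)),('red',((H<6)|(H>174))&(S>150)&(Q[...,1]>-100))):
    q=Q[m&(f['depth']>0)]; print(k,len(q),np.percentile(q,[2,50,98],axis=0).round(0).tolist())
cv2.imwrite('pics/w3.png',f['image'][...,::-1])"
```

```text
clock: 11.05
tcp_pos: [0.4446, 0.048, 0.2685]
orientation: [3.138, 0.139, -0.003]
contact_force: [-0.7, -0.1, -0.0]
grip_width: 0.0853
gripper_force: 0.0
[ 0.12  0.08 -0.38  2.    0.03  1.06 -1.76]
t 11.05 tcp [0.4446 0.048  0.2685] F [-0.7 -0.1 -0. ] w 0.0853 gf 0.0
 shift now [ 5.95 -4.59  0.91] after turn [4.61 5.94 0.93] turn [-1.000e-03  2.000e-03 -1.996e+00]
yel 1885 [[-67.0, -82.0, 91.0], [-56.0, -60.0, 122.0], [-45.0, -32.0, 140.0]]
red 5607 [[35.0, 28.0, 181.0], [41.0, 74.0, 188.0], [48.0, 123.0, 190.0]]
```

View pics/w3.png

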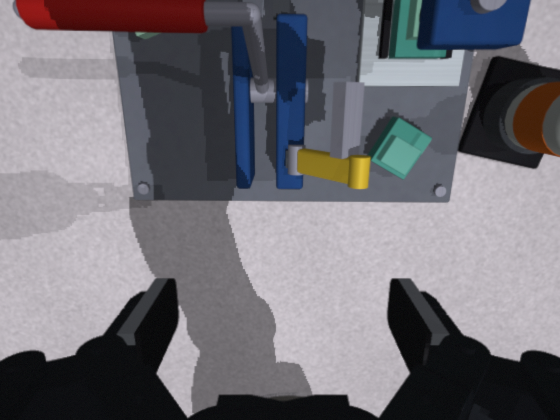

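Catch is open: tip (360,172) on the right at press y ≈ -82. The grip (110,12) centre measures press (41,75,179), still at rest. Turning the tool 90° and moving above the grip.

```bash
python3 -m crank '[[0,0,0,0,0,-0.18],[0,0,0,0,0,-0.18],[0,0,0,0,0,-0.18],[0,0,0,0,0,-0.18],[0,0,0,0,0,-0.18],[0,0,0,0,0,-0.18],[0,0,0,0,0,-0.18],[0,0,0,0,0,-0.18],[0,0,0,0,0,-0.18],[0,0,0,0,0,-0.18],[0,0,0,0,0,-0.19],[0,0,0,0,0,0]]'
python3 -m crank '[[0.6,0.75,0,0,0,0],[0.6,0.75,0,0,0,0],[0.6,0.75,0,0,0,0],[0.6,0.75,0,0,0,0],[0.6,0.75,0,0,0,0],[0.6,0.75,0,0,0,0],[0.6,0.75,0,0,0,0],[0.6,0.75,0,0,0,0],[0,0,0,0,0,0],[0,0,0,0,0,0]]'
python3 -c "
from h import *
print(status.get_obs()['joints'].round(2))
togo(press([40.5,78,158]),YAW+np.pi/2)"
```

```text
clock: 12.3
tcp_pos: [0.4465, 0.0463, 0.2683]
orientation: [-2.131, -2.307, 0.002]
contact_force: [-0.1, 0.8, 0.1]
grip_width: 0.0852
gripper_force: 0.0
clock: 13.3
tcp_pos: [0.5586, 0.1514, 0.2684]
orientation: [-2.135, -2.303, 0.002]
contact_force: [-0.4, 0.1, -0.4]
grip_width: 0.0851
gripper_force: 0.0
[ 0.02  0.33 -0.5   1.72  0.17  1.14 -0.45]
t 13.3 tcp [0.5586 0.1514 0.2684] F [-0.4  0.1 -0.4] w 0.0851 gf 0.0
 shift now [ 0.1  -0.15  5.52] after turn [ 0.1  -0.16  5.52] turn [-0.002  0.001 -0.013]
```

```bash
python3 -m crank '[[0.1,-0.15,0.8,0,0,0],[0,0,0.8,0,0,0],[0,0,0.8,0,0,0],[0,0,0.8,0,0,0],[0,0,0.8,0,0,0],[0,0,0.8,0,0,0],[0,0,0.7,0,0,0],[0,0,0,0,0,0]]'
python3 -m crank '[[0,0,0,0,0,0],[0,0,0,0,0,0],[0,0,0,0,0,0],[0,0,0,0,0,0],[0,0,0,0,0,0],[0,0,0,0,0,0],[0,0,0,0,0,0],[0,0,0,0,0,0]]' 0 40
python3 -c "
from h import *
togo(press([-58.7,78,151]),YAW+np.pi/2)"
```

```text
clock: 14.1
tcp_pos: [0.5543, 0.152, 0.1573]
orientation: [-2.134, -2.303, 0.006]
contact_force: [-0.7, 0.0, 0.4]
grip_width: 0.0855
gripper_force: 0.0
clock: 14.9
tcp_pos: [0.5571, 0.1536, 0.1599]
orientation: [2.133, 2.305, 0.003]
contact_force: [6.4, 0.2, 2.0]
grip_width: 0.0189
gripper_force: 39.5
t 14.9 tcp [0.5571 0.1536 0.1599] F [6.4 0.2 2. ] w 0.0189 gf 39.5
 shift now [-0.06 -5.05  0.43] after turn [-0.02 -5.05  0.45] turn [ 0.003 -0.001 -0.01 ]
```

Bar grasped (19 mm, 39.5 N). Pulling along the arc.

```bash
python3 -m crank '[[0,-0.49,-0.13,0,0,0],[0,-0.5,-0.1,0,0,0],[0,-0.5,-0.06,0,0,0],[0,-0.5,-0.02,0,0,0],[0,-0.5,0.02,0,0,0],[0,-0.5,0.06,0,0,0],[0,0,0,0,0,0]]'
python3 -m crank '[[0,-0.5,0.1,0,0,0],[0,-0.49,0.13,0,0,0],[0,-0.48,0.17,0,0,0],[0,-0.46,0.2,0,0,0],[0,-0.15,0.08,0,0,0],[0,0,0,0,0,0],[0,0,0,0,0,0],[0,0,0,0,0,0]]'
python3 -c "
from h import *
togo(press([-58.7,78,153]),YAW+np.pi/2)
f=grab('side'); P=cloud(f); Q=(P-O)@RP.as_matrix()*1000
hsv=cv2.cvtColor(f['image'],cv2.COLOR_RGB2HSV).astype(int);H,S=hsv[...,0],hsv[...,1]
m=((H<6)|(H>174))&(S>150)&(abs(Q[...,1]-75)<60)&(Q[...,2]>120)&(abs(Q[...,0])<110); q=Q[m]; print(len(q),q.mean(0).round(0) if len(q) else '')
cv2.imwrite('pics/s3.png',cv2.resize(f['image'][150:320,180:400,::-1],None,fx=3,fy=3))"
```

```text
clock: 15.6
tcp_pos: [0.5008, 0.1493, 0.1673]
orientation: [2.13, 2.301, 0.014]
contact_force: [10.9, -1.1, 10.5]
grip_width: 0.0184
gripper_force: 40.7
clock: 16.4
tcp_pos: [0.4604, 0.1462, 0.1533]
orientation: [2.13, 2.3, 0.015]
contact_force: [11.5, -2.3, 9.7]
grip_width: 0.0184
gripper_force: 42.8
t 16.4 tcp [0.4604 0.1462 0.1533] F [11.5 -2.3  9.7] w 0.0184 gf 42.8
 shift now [-0.07 -0.2   0.01] after turn [-0.06 -0.2   0.01] turn [ 0.015 -0.002 -0.011]
79 [-58.  96. 179.]
```

View pics/s3.png

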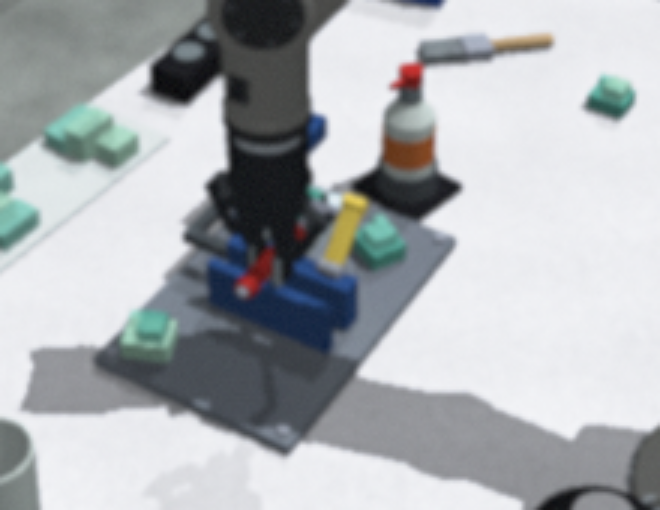

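The gripper holds the red grip (265,270) near the stop, about 0.72 rad. The catch is open at (345,230), the nozzle is up and the models are unmoved. A bit more pull to seat it on the stop, then hold.

```bash
python3 -m crank '[[0,-0.2,0.08,0,0,0],[0,-0.1,0.05,0,0,0],[0,0,0,0,0,0],[0,0,0,0,0,0],[0,0,0,0,0,0],[0,0,0,0,0,0],[0,0,0,0,0,0],[0,0,0,0,0,0]]'
python3 -c "
from h import *
togo(press([-58.7,78,153]),YAW+np.pi/2)
n=np.load('pics/top.npz');f=grab('top');Q=(cloud(f)-O)@RP.as_matrix()*1000
hsv=cv2.cvtColor(f['image'],cv2.COLOR_RGB2HSV).astype(int);H,S=hsv[...,0],hsv[...,1]
q=Q[(abs(H-25)<7)&(S>150)&(abs(Q[...,0]+58)<25)&(Q[...,2]>85)&(abs(Q[...,1])<120)];print('catch',len(q),q.min(0).round(0) if len(q) else '')
m=((H<6)|(H>174))&(S>150)&(abs(Q[...,1]+264)<20); print('cap z',np.median(Q[m][:,2]).round(1))"
```

```text
clock: 17.25
tcp_pos: [0.4587, 0.1462, 0.1526]
orientation: [2.129, 2.296, 0.026]
contact_force: [19.6, -4.2, 13.8]
grip_width: 0.0186
gripper_force: 43.1
t 17.25 tcp [0.4587 0.1462 0.1526] F [19.6 -4.2 13.8] w 0.0186 gf 43.1
 shift now [-0.07 -0.12 -0.02] after turn [-0.07 -0.12 -0.02] turn [ 0.025 -0.004 -0.013]
catch 131 [-69. -83.  92.]
cap z 173.4
```

```bash
python3 -c "
from bench import r
print(r.hand_in())"
```

```text
the job is handed in; nothing more can be done
None
```

I pressed the nozzle cap fully down and let it come back up, flipped the catch to its open stop, and pulled the lever to its stop. The job was handed in at about 17 s with the gripper still holding the lever, and no verdict came back.

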